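# Lid the nutmeg jar and show it to the camera

## Task

We are filming the recipe: put the wooden lid on the red-labelled jar of nutmegs where it stands, let go of the lid, then take the jar by its body, lift it and hold it up to the little tripod camera with its lid on. Hold it upright and still, the middle of its red label level with the lens, straight in front of it and about 15 cm away, and facing it squarely; finish while still holding the jar there. Keep the jar from tipping on the way, leave the blue jar and the seasonings in the tray where they are, and do not bump the camera.

Things in the scene. Friction and masses are not known exactly. Their poses are not given: they have to be found in the camera images.
- jar: White enamel jar, red rim and label, brown nutmegs inside, open at the start. 58 mm across, 100 mm tall, wall 4 mm (mouth 50 mm), about 0.28 kg. Origin: centre of the underside; z up, +x out through the label. A red ear (12 mm wide, reaching 39 mm from the axis, 87 to 93 mm up) is on the label's side (+x): grip across y. Loose on the worktop, in any of three places in a row.
- jar_mouth (a point): Centre of the jar's mouth, at rim height, 100 mm above its underside.
- jar_label (a point): Middle of the red label on the jar's wall: 30 mm from the axis towards the jar's +x, 45 mm above its underside (label 40 mm tall, about 35 mm wide).
- lid: Loose wooden lid, 45 g, lying right way up. Up from its origin (centre of the plug's underside): plug 43 mm across, chamfered foot, 0 to 10 mm; disc 58 mm across, 10 to 16 mm; knob 24 mm across, 16 to 42 mm. On the jar the disc rests on the rim: origin 90 mm above the jar's underside, knob top 132 mm. 3.5 mm play all round; lies by its own weight.
- blue_jar: The same kind of jar with blue rim, label and ear and its lid fixed on, 132 mm tall with knob, loose. Leave alone. Origin: centre of the underside.
- camera: Small black camera (105 mm wide, 64 mm high) on a three-legged table tripod, fixed to the worktop, top at 253 mm. Origin on the worktop; it looks along its own -x. The legs spread 75 mm about a point 20 mm behind the origin (+x).
- lens (a point): Middle of the camera's front glass, 210 mm above the worktop, 32 mm ahead (-x) of the camera's origin; same axes as the camera: it looks along -x.
- oil: Green glass oil bottle, 64 mm in diameter, 250 mm tall, in the tray (loose). Leave alone. Origin: centre of the underside.
- mill: Dark wooden pepper mill, 54 mm in diameter, 143 mm tall, in the tray (loose). Leave alone. Origin: centre of the underside.
- salt: Glass salt jar with steel cap, 48 mm in diameter, 90 mm tall, in the tray (loose). Leave alone. Origin: centre of the underside.
- tray: White enamel tray with red edge, 260 x 170 x 30 mm (x, y, z), fixed to the worktop, with the seasonings. Origin: centre of the underside.

How it is judged:
By the outcome, as a careful person would: the job done as asked, in the order asked, and still so for the second after the job is handed in, while the arm keeps its last pose, push and grip.
It also fails if it takes over 69 s, if anything falls off the work surface, if the arm or the gripper's body presses on something with over 40 N, if the wrist force passes 120 N, or if a joint passes its speed limit or range.

## Robot

A 6-joint arm with a two-finger parallel gripper is mounted at the origin on the work surface. World frame = base frame: x ahead of the robot, y to its left, z up, the work surface at z = 0. Lengths are in mm, angles in rad, forces in N, time in s.
With the tool pointing down it reaches from about 300 to 825 mm from the base axis. Payload 5.4 kg.
Tool frame: the origin (TCP) lies where the fingers leave the gripper's body, on its centre line; the fingertips stand 88 mm ahead of it and the grasp point (between the pads) lies 69 mm ahead of it; x points along the fingers, z is the direction in which the jaws open and shut, and the axes are right-handed (so a half turn about x gives the same grasp; the last joint's range is limited). The gripper opens to 92 mm and grips with 3 to 60 N. Pads are 20 mm wide; open, the fingers measure 128 mm over their backs; the gripper's body (75 mm by 189 mm) begins 69 mm behind the grasp point.
Start: joints at [0.918, 0.158, 1.597, -0, 1.386, -0.21], TCP at [246.378, 519.523, 302.701] pointing down, gripper open.
Joint ranges: [-2.91, 2.91], [-0.94, 2.29], [0.18, 2.7], [-1.29, 4.43], [0.17, 2.64], [-3, 3]. Speed limits (rad/s): [2.57, 2.57, 3.14, 3.14, 3.14, 3.14].

## Interface

Orientations are given as [roll, pitch, yaw] about the fixed x, y, z axes, in that order (R = Rz(yaw) Ry(pitch) Rx(roll)).
In Python, from bench import get_obs, grab_frame, get_calibration, close_job, trace gives the robot as it stands.
- The arm moves only by the tool servo_tool, never from a script. Its argument "commands" is a list of rows, each a list of 2 entries, a list of its own where there are three numbers: the shift along the tool's x, y, z in cm, then the turn, a rotation vector about the tool's x, y, z in degrees. In form: [[[dx, dy, dz], [rx, ry, rz]], ...]. A call has 1 to 10 rows; each row is the pose to reach, as a shift and turn from the pose commanded when the call began, along the tool's axes at that moment; what a row does not reach only later rows make up. A row lasts 1/8 s, in which the tool goes at most 62.5 mm and 10.7 degrees, less where a joint would pass 70% of its speed; a pose out of reach is approached as far as the arm can. A call with a gripper value outside its range is refused whole. "fingers" is the opening, from -1 (shut) to 1 (fully open), so that 0 is half open, set as the call begins (left out, the last holds). The fingers move at their own pace and stop on an object; "squeeze" is the grip in N (left out, the last holds). Time passes only in rows, so rows that repeat a pose let the fingers close. It gives the time, the measured TCP pose, the force and the opening at its end, in the units of the state.
- get_obs(): the state, without advancing time (a new reading comes with each control period).
- grab_frame(name): name is "scene" or "top"; returns (picture, depth): 420x560x3 uint8, red, green, blue; 420x560 float32, mm along the optical axis (not along the pixel's ray), 0 where there is no reading.
- get_calibration(name): a dict with "K" (3x3 intrinsics, pixels), "rvec" (rotation vector, rad) and "tvec" (3), from world to camera coordinates, as OpenCV has them. Camera axes: x right, y down, z forward; pixel columns grow to the right and rows downward; lengths in mm; the calibration is good to about 2 mm. A picture is of the moment at which its call begins. get_calibration takes no time and is no camera call.
- close_job(): hands the job in, once; it reports no verdict.
Trained networks look in the newest picture that a camera, given by its name, has taken for a name from the list of things; names that differ only in an ending like _2 or _b are one class to them, and where a whole thing is asked for, a point or a joint stands for the part that bears it (a point fixed in the world has none). Each returns a list of dicts, best first, with "score" (0 to 1); they miss things now and then, are a little off and sometimes report something else, mostly with a low value. They report only what shows in the picture. A call takes as long as a camera call.
- trace(label, camera): "mask" (420x560 bool, what is visible of it) and "box" ([centre column, centre row, width, height] in pixels, round what is visible of it).
The state is a dict: "time": time; "joints": joint angles; "qd": joint speeds; "effort": joint torques, N m; "tcp_pos": TCP position; "tcp_rot": TCP orientation; "contact_force": force on the tool from outside, world axes, zero at the start; "torque": the same for the moment, N m; "grip_width": opening from 0.0 (shut) to 1.0 (fully open).
Only numpy, scipy, OpenCV 4.12 (cv2) and the standard library are available. Lean on these libraries where they do the work, as an engineer would, in place of code of your own. Each camera call takes 0.05 s, during which the arm holds its last target. There are 200 camera calls.

## Working session

There is one attempt and no reset: what is moved stays moved. The work goes in short steps, Python scripts to look and compute and a tool call to move; the robot and the scene stay as the last step left them, time stands still between calls to the robot, and variables do not carry over. Pictures are saved under pics/ and viewed, about 8 in all and at most 12, crops included, and the job is handed in when it is done.

Besides the shell and the picture viewer there is one more tool, called after "Call:" as a command line: name --argument value ..., lists and objects as JSON in quotes. servo_tool: Moves the arm, as the interface text tells. Its arguments: {"type":"object","properties":{"commands":{"type":"array","items":{"type":"array"}},"fingers":{"type":"number"},"squeeze":{"type":"number"}},"required":["commands"]}

```bash
ls; mkdir -p pics
cat > h.py <<'E'
import numpy as np, cv2
from bench import *
from scipy.spatial.transform import Rotation as R
def cal(n):
    c=get_calibration(n); return np.array(c["K"]),cv2.Rodrigues(np.array(c["rvec"],float))[0],np.array(c["tvec"],float).ravel()
def cloud(n,depth):
    K,Rm,t=cal(n); v,u=np.indices(depth.shape); 
    p=np.stack([(u-K[0,2])/K[0,0]*depth,(v-K[1,2])/K[1,1]*depth,depth],-1)
    return (p-t)@Rm
def save(n,f): cv2.imwrite('pics/'+f,cv2.cvtColor(n,cv2.COLOR_RGB2BGR))
E
python3 - <<'E'
from h import *
o=get_obs();print({k:np.round(v,3) for k,v in o.items()})
for n in ("scene","top"):
    im,d=grab_frame(n); save(im,n+'0.png'); P=cloud(n,d)
    K,Rm,t=cal(n); print(n,'cam at',np.round(-Rm.T@t),K[0,0])
    for l in ["jar","lid","blue_jar","camera","oil","mill","salt","jar_label","tray"]:
        for r in trace(l,n)[:2]:
            m=r["mask"]&(d>0); q=P[m]
            if len(q): print(l,round(r["score"],2),np.round(r["box"]),len(q),'lo',np.round(np.percentile(q,2,0)),'med',np.round(np.median(q,0)),'hi',np.round(np.percentile(q,98,0)))
E
```

```text
pics
{'time': np.float64(0.0), 'joints': array([ 0.918,  0.159,  1.598, -0.   ,  1.386, -0.21 ]), 'qd': array([-0.   ,  0.001,  0.001,  0.   , -0.001,  0.001]), 'effort': array([-0.0000e+00, -3.8557e+01, -3.2211e+01,  7.0000e-02,  3.8000e-02,
       -0.0000e+00]), 'tcp_pos': array([246.092, 519.163, 301.719]), 'tcp_rot': array([ 2.932,  1.569, -2.224]), 'contact_force': array([-0.88 ,  0.016,  0.001]), 'torque': array([-0.05 ,  0.007,  0.033]), 'grip_width': np.float64(1.0)}
scene cam at [1258.   18.  881.] 406.0838976875636
jar 0.91 [412. 217.  29.  41.] 828 lo [466. 191.   6.] med [512. 218.  69.] hi [523. 246. 101.]
lid 0.51 [332. 211.  25.  14.] 280 lo [458. -13.  11.] med [487.  13.  17.] hi [508.  39.  43.]
blue_jar 0.79 [234. 192.  22.  44.] 765 lo [ 472. -291.    6.] med [ 507. -259.   81.] hi [ 517. -238.  132.]
camera 0.61 [332. 285.  71. 106.] 2655 lo [723. -20.   2.] med [787.  42. 221.] hi [824.  89. 253.]
oil 0.63 [144. 178.  44.  83.] 1484 lo [ 527. -514.   20.] med [ 555. -484.  137.] hi [ 570. -464.  255.]
oil 0.58 [410. 218.  24.  40.] 819 lo [467. 191.   5.] med [5
[... 938 characters left out ...]
52.] 952 lo [715. -13.  15.] med [761.  43. 236.] hi [797.  86. 256.]
camera 0.78 [221. 148.  49.  54.] 994 lo [715. -13.   7.] med [762.  44. 236.] hi [805.  91. 256.]
oil 0.61 [396. 223.  36.  31.] 682 lo [ 506. -516.   15.] med [ 531. -480.  165.] hi [ 565. -462.  256.]
salt 0.66 [374. 275.  20.  17.] 229 lo [ 360. -463.   24.] med [ 378. -436.   92.] hi [ 399. -421.  100.]
jar_label 0.57 [161. 240.  24.  22.] 373 lo [467. 193.   9.] med [494. 223.  66.] hi [518. 247. 103.]
jar_label 0.56 [377. 251.  65.  92.] 3378 lo [ 329. -557.   -2.] med [ 434. -454.    6.] hi [ 592. -377.   38.]
tray 0.75 [379. 251.  61.  91.] 3243 lo [ 329. -555.   -2.] med [ 435. -454.    5.] hi [ 591. -378.   37.]
```

Run:
```python
from h import *
a=cv2.imread('pics/scene0.png')[130:350,120:460]; b=cv2.imread('pics/top0.png')[110:300,120:320]
cv2.imwrite('pics/s1.png',cv2.resize(a,None,fx=2.3,fy=2.3,interpolation=2))
cv2.imwrite('pics/t1.png',cv2.resize(b,None,fx=3,fy=3,interpolation=2))
# geometry: jar rim, lid knob, camera top & orientation from fresh frames
for n in ("scene","top"):
    im,d=grab_frame(n);P=cloud(n,d).reshape(-1,3);C=im.reshape(-1,3).astype(int)
    ok=d.ravel()>0
    def fit(m,l):
        q=P[m&ok]; 
        if len(q)>4:
            (c,s,a)=cv2.minAreaRect(q[:,:2].astype(np.float32)); print(n,l,len(q),'mean',np.round(q.mean(0),1),'rect',np.round(c,1),np.round(s,1),round(a,1))
    reg=lambda x0,x1,y0,y1,z0,z1:(P[:,0]>x0)&(P[:,0]<x1)&(P[:,1]>y0)&(P[:,1]<y1)&(P[:,2]>z0)&(P[:,2]<z1)
    fit(reg(440,560,160,290,94,108),'jar rim')
    red=(C[:,0]>110)&(C[:,1]<70)&(C[:,2]<80)
    fit(reg(440,570,160,300,75,108)&red,'red rim')
    fit(reg(440,570,160,300,10,75)&red,'label')
    fit(reg(430,540,-40,70,36,50),'knob')
    fit(reg(430,540,-40,70,11,22),'disc')
    fit(reg(680,860,-50,130,246,262),'cam top')
    fit(reg(680,860,-50,130,180,262),'cam body')
```

```text
scene jar rim 158 mean [495.5 220.2  98.6] rect [494.3 219.3] [58.3 63. ] 72.5
scene red rim 14 mean [521.4 239.9  92.4] rect [520.5 240.1] [10.4  7.7] 1.6
scene knob 50 mean [482.1  12.7  41.3] rect [482.1  12.9] [23.  22.8] 36.3
scene disc 200 mean [486.5  12.9  15.9] rect [482.1  12.7] [53.6 57.6] 11.7
scene cam top 181 mean [778.7  35.7 251.5] rect [774.   25.9] [56.1 23.6] 74.1
scene cam body 1927 mean [781.4  40.5 227.6] rect [761.7  42.8] [105.2  72.1] 74.4
top jar rim 111 mean [494.1 222.8 100.1] rect [492.8 221.5] [58.9 58.1] 82.4
top knob 41 mean [480.4  15.3  42.5] rect [480.4  15.3] [20.1 19.9] 45.6
top disc 195 mean [479.4  14.3  16. ] rect [479.5  16. ] [55.2 54.9] 89.9
top cam top 110 mean [774.3  36.6 251.2] rect [776.7  42.1] [84.3 23.5] 72.7
top cam body 841 mean [760.7  40.9 234.3] rect [759.7  45.3] [106.6  72.6] 73.8
```

View pics/s1.png

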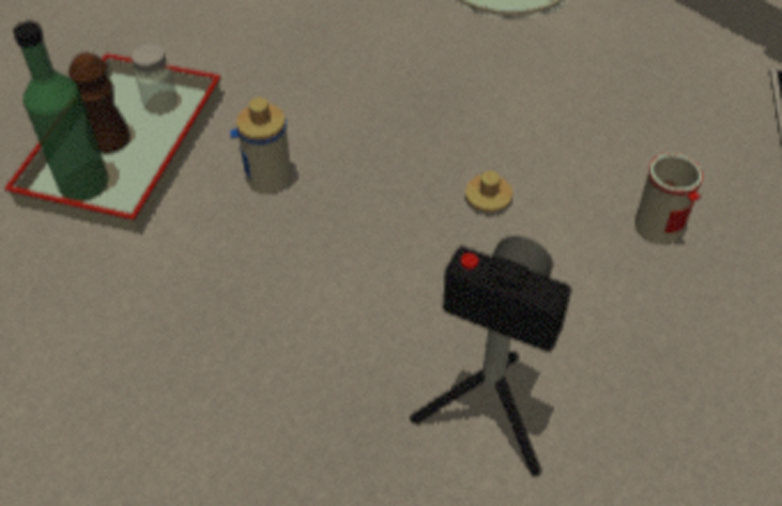

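View pics/t1.png

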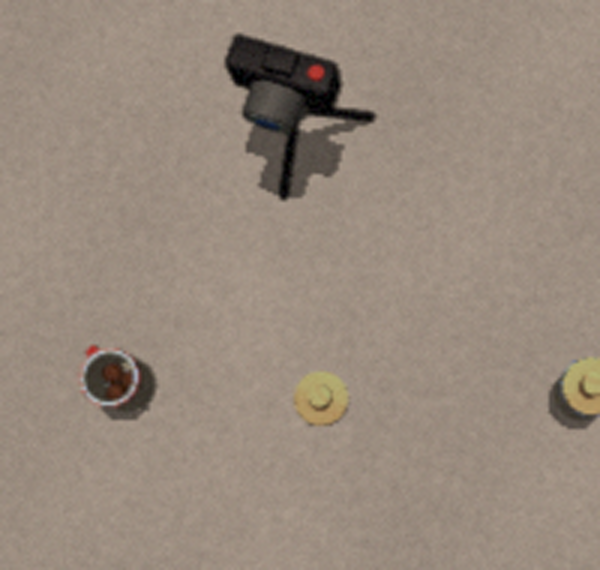

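The red jar (nutmegs inside, scene view right) has its ear and label towards +x+y. The lid lies in the middle, and the tripod camera looks towards -x, slightly +y. Next: the jar's yaw and the numbers for the first move.

```bash
cat >> h.py <<'E'
def plan(grasp,yaw,label=''):
    """tool down, jaw axis (tool z) at yaw (deg, mod 180); grasp point in world mm."""
    o=get_obs(); p=np.array(o["tcp_pos"]); R0=R.from_euler('xyz',o["tcp_rot"]).as_matrix()
    best=None
    for k in (0,180):
        a=np.radians(yaw+k); x=np.array([0,0,-1.]); z=np.array([np.cos(a),np.sin(a),0]); Rt=np.c_[x,np.cross(z,x),z]
        rv=np.degrees(R.from_matrix(R0.T@Rt).as_rotvec())
        print(label,'alt',k,'shift cm',np.round(R0.T@(np.array(grasp)-69*x-p)/10,2),'rot',np.round(rv,1))
    print('joints',np.round(o["joints"],2),'jaw yaw',round(float(np.degrees(np.arctan2(R0[1,2],R0[0,2]))),1),'grasp now',np.round(p+69*R0[:,0],1),'t',o["time"])
E
python3 - <<'E'
from h import *
o=get_obs()
R0=R.from_euler('xyz',o["tcp_rot"]).as_matrix();print(np.round(R0,3))
for n in ("scene","top"):
    im,d=grab_frame(n);P=cloud(n,d);C=im.astype(int)
    red=(C[...,0]-C[...,1]>45)&(C[...,0]-C[...,2]>40)
    near=(np.hypot(P[...,0]-494,P[...,1]-220)<46)&(P[...,2]>5)
    r=np.hypot(P[...,0]-494,P[...,1]-220.5)
    for l,m in (('ear',red&near&(r>31.5)&(P[...,2]>78)),('label',red&near&(P[...,2]<72)&(r>22))):
        q=P[m]
        if len(q):
            a=np.degrees(np.arctan2(q[:,1]-220.5,q[:,0]-494));print(n,l,len(q),np.round(q.mean(0),1),'ang mean',round(a.mean(),1),np.round(np.percentile(a,[3,97]),1),'r',round(r[m].mean(),1),'z',np.round(np.percentile(q[:,2],[3,97])))
plan([481.3,14,110],-70+180,'lid')
E
```

```text
[[-0.    -0.904  0.428]
 [-0.     0.428  0.904]
 [-1.    -0.    -0.   ]]
scene ear 11 [522.6 239.8  91.9] ang mean 34.0 [24.9 42.7] r 34.7 z [90. 94.]
scene label 58 [519.2 230.9  45.5] ang mean 22.5 [ 3.5 48.6] r 28.1 z [29. 63.]
top ear 6 [520.8 242.8  95.4] ang mean 39.8 [32.8 47.8] r 35.0 z [ 89. 100.]
lid alt 0 shift cm [ 12.37 -42.89 -35.61] rot [-45.4  -0.   -0. ]
lid alt 180 shift cm [ 12.37 -42.89 -35.61] rot [134.6  -0.    0. ]
joints [ 0.92  0.16  1.6  -0.    1.39 -0.21] jaw yaw 64.6 grasp now [246.4 519.5 233.7] t 1.2
```

Call:
servo_tool --commands '[[[4, -42.9, -35.6], [-62, 0, 0]], [[4, -42.9, -35.6], [-62, 0, 0]], [[4, -42.9, -35.6], [-62, 0, 0]], [[4, -42.9, -35.6], [-62, 0, 0]], [[4, -42.9, -35.6], [-62, 0, 0]], [[4, -42.9, -35.6], [-62, 0, 0]], [[4, -42.9, -35.6], [-62, 0, 0]], [[4, -42.9, -35.6], [-62, 0, 0]], [[12.4, -42.9, -35.6], [-62, 0, 0]], [[12.4, -42.9, -35.6], [-62, 0, 0]]]' --fingers 1

```text
time: 2.45
tcp_pos: [478.0, 22.1, 187.9]
tcp_rot: [-2.356, 1.568, -0.147]
contact_force: [-0.3, 0.7, 0.5]
grip_width: 1.0
```

Call:
servo_tool --commands '[[[0, 0, 0], [0, 0, 0]], [[0, 0, 0], [0, 0, 0]]]'

```text
time: 2.7
tcp_pos: [477.1, 24.2, 188.8]
tcp_rot: [-1.678, 1.57, 0.532]
contact_force: [0.0, -0.2, 0.1]
grip_width: 1.0
```

Run:
```python
from h import *
plan([481.3,14,38],127,'lid')
im,d=grab_frame("scene");save(im,'s2.png')
P=cloud("scene",d)
m=(np.hypot(P[...,0]-482,P[...,1]-14)<40)&(P[...,2]<48)
q=P[m&(P[...,2]>36)];print(len(q),q.mean(0) if len(q) else '')
q=P[m&(P[...,2]>10)&(P[...,2]<22)];print(len(q),cv2.minAreaRect(q[:,:2].astype(np.float32)) if len(q) else '')
a=cv2.imread('pics/s2.png')[110:290,250:450];cv2.imwrite('pics/s2c.png',cv2.resize(a,None,fx=3,fy=3,interpolation=2))
```

```text
lid alt 0 shift cm [ 8.18  0.28 -1.07] rot [-0.4 -0.   0. ]
lid alt 180 shift cm [ 8.18  0.28 -1.07] rot [179.6   0.    0. ]
joints [-0.2   0.03  1.97  0.    1.14 -2.41] jaw yaw 126.6 grasp now [477.2  24.2 119.8] t 2.7
50 [482.58475988  12.49900524  41.4655002 ]
201 ((481.60931396484375, 12.213285446166992), (55.64693069458008, 56.77365493774414), 6.860080718994141)
```

View pics/s2c.png

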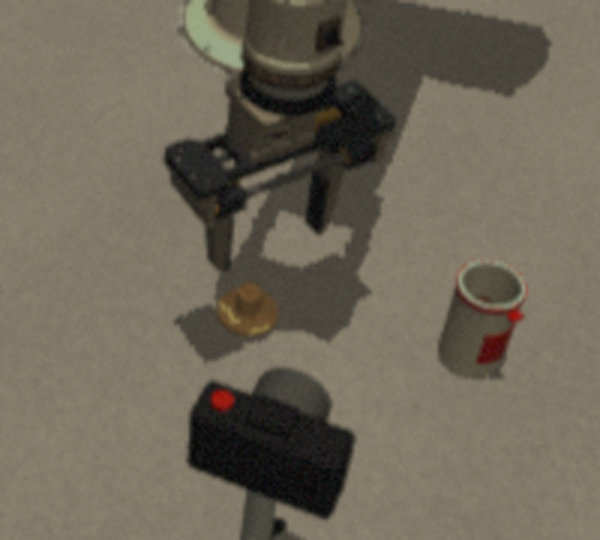

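The fingers hang above and behind the lid (crop: lid at 248,310), with the jar untouched on the right. Descending with round numbers.

Call:
servo_tool --commands '[[[0, 0.3, -1.1], [0, 0, 0]], [[4, 0.3, -1.1], [0, 0, 0]], [[7, 0.3, -1.1], [0, 0, 0]], [[8.1, 0.3, -1.1], [0, 0, 0]], [[8.1, 0.3, -1.1], [0, 0, 0]], [[8.1, 0.3, -1.1], [0, 0, 0]]]'

```text
time: 3.5
tcp_pos: [482.3, 13.2, 108.7]
tcp_rot: [-2.448, 1.568, -0.237]
contact_force: [-0.6, -0.6, 0.1]
grip_width: 1.001
```

Call:
servo_tool --commands '[[[0, 0, 0], [0, 0, 0]], [[0, 0, 0], [0, 0, 0]], [[0, 0, 0], [0, 0, 0]], [[0, 0, 0], [0, 0, 0]], [[0, 0, 0], [0, 0, 0]], [[0, 0, 0], [0, 0, 0]], [[0, 0, 0], [0, 0, 0]], [[0, 0, 0], [0, 0, 0]]]' --fingers -1 --squeeze 15

```text
time: 4.5
tcp_pos: [481.1, 13.3, 107.2]
tcp_rot: [1.486, 1.571, -2.587]
contact_force: [-0.4, -0.0, 0.5]
grip_width: 0.26
```

Call:
servo_tool --commands '[[[-2, 0, 0], [0, 0, 0]], [[-6, 0, 0], [0, 0, 0]], [[-11, 0, 0], [0, 0, 0]], [[-13, 0, 0], [0, 0, 0]], [[-13, 0, 0], [0, 0, 0]], [[-13, 0, 0], [0, 0, 0]]]'

```text
time: 5.25
tcp_pos: [480.4, 13.5, 235.7]
tcp_rot: [0.704, 1.568, 2.914]
contact_force: [0.1, -0.4, -1.0]
grip_width: 0.256
```

Run:
```python
from h import *
plan([493.6,220.5,165],127,'jar')
```

```text
jar alt 0 shift cm [  0.18 -13.41  15.83] rot [-0.4  0.1 -0.1]
jar alt 180 shift cm [  0.18 -13.41  15.83] rot [ 1.796e+02 -1.000e-01 -2.000e-01]
joints [-0.22 -0.02  1.93  0.    1.24 -2.43] jaw yaw 126.6 grasp now [480.2  13.5 166.7] t 5.25
```

Call:
servo_tool --commands '[[[0, -3.4, 4], [0, 0, 0]], [[0, -6.7, 8], [0, 0, 0]], [[0, -10, 12], [0, 0, 0]], [[0, -13.4, 15.8], [0, 0, 0]], [[0, -13.4, 15.8], [0, 0, 0]], [[0, -13.4, 15.8], [0, 0, 0]], [[0, -13.4, 15.8], [0, 0, 0]], [[0, -13.4, 15.8], [0, 0, 0]]]'

```text
time: 6.25
tcp_pos: [494.5, 219.1, 237.0]
tcp_rot: [1.358, 1.57, -2.717]
contact_force: [0.5, -0.7, -0.3]
grip_width: 0.253
```

Run:
```python
from h import *
plan([493.6,220.5,128],127,'jar')
im,d=grab_frame("scene");save(im,'s3.png')
P=cloud("scene",d)
near=np.hypot(P[...,0]-494,P[...,1]-220)<60
for l,lo,hi in (('disc',134,147),('rim',94,106)):
    q=P[near&(P[...,2]>lo)&(P[...,2]<hi)].astype(np.float32)
    if len(q): print(l,len(q),np.round(cv2.minAreaRect(q[:,:2])[:2],1),'y range',np.percentile(q[:,1],[1,99]).round(1),'x max',q[:,0].max().round(1))
a=cv2.imread('pics/s3.png')[110:260,320:480];cv2.imwrite('pics/s3c.png',cv2.resize(a,None,fx=4,fy=4,interpolation=2))
```

```text
jar alt 0 shift cm [ 4.   -0.02  0.17] rot [-0.5  0.  -0. ]
jar alt 180 shift cm [ 4.   -0.02  0.17] rot [179.5  -0.   -0. ]
joints [ 0.19  0.13  1.76 -0.    1.25 -2.01] jaw yaw 126.5 grasp now [494.5 219.  168. ] t 6.25Traceback (most recent call last):
  File "<stdin>", line 8, in <module>
cv2.error: OpenCV(4.12.0) /io/opencv/modules/imgproc/src/convhull.cpp:143: error: (-215:Assertion failed) total >= 0 && (depth == CV_32F || depth == CV_32S) in function 'convexHull'
```

```bash
cat >> h.py <<'E'
from scipy.optimize import least_squares
def cyl(q,r,c0):
    "axis xy of a vertical cylinder of radius r through side points q"
    s=least_squares(lambda c:np.hypot(q[:,0]-c[0],q[:,1]-c[1])-r,c0,loss='soft_l1',f_scale=2); return s.x.round(1)
E
python3 - <<'E'
from h import *
for n in ("scene","top"):
    im,d=grab_frame(n);save(im,n[0]+'3.png')
    P=cloud(n,d)
    near=np.hypot(P[...,0]-494,P[...,1]-220)<50
    for l,lo,hi in (('disc',136,150),('rim',94,106)):
        q=np.ascontiguousarray(P[near&(P[...,2]>lo)&(P[...,2]<hi)],dtype=np.float32)
        if len(q)>3: print(n,l,len(q),np.round(cv2.minAreaRect(q[:,:2])[0],1),np.round(cv2.minAreaRect(q[:,:2])[1],1),'y',np.percentile(q[:,1],[1,99]).round(1),'x',np.percentile(q[:,0],[1,99]).round(1),'zmean',q[:,2].mean())
    q=P[near&(P[...,2]>10)&(P[...,2]<85)]
    if len(q)>20: print(n,'jar side',cyl(q,29,[494,220]))
    q=P[near&(P[...,2]>133)&(P[...,2]<142)]
    q=q[np.hypot(q[:,0]-494,q[:,1]-220)>25]
    if len(q)>5:print(n,'disc side',len(q),cyl(q,29,[494,220]))
a=cv2.imread('pics/s3.png')[110:260,320:480];cv2.imwrite('pics/s3c.png',cv2.resize(a,None,fx=4,fy=4,interpolation=2))
E
```

```text
Traceback (most recent call last):
cv2.error: OpenCV(4.12.0) /io/opencv/modules/imgproc/src/convhull.cpp:143: error: (-215:Assertion failed) total >= 0 && (depth == CV_32F || depth == CV_32S) in function 'convexHull'
```

Run:
```python
from h import *
for n in ("scene","top"):
    im,d=grab_frame(n);save(im,n[0]+'3.png')
    P=cloud(n,d)
    near=np.hypot(P[...,0]-494,P[...,1]-220)<50
    for l,lo,hi in (('disc',136,150),('rim',94,106)):
        q=P[near&(P[...,2]>lo)&(P[...,2]<hi)]
        if len(q)>3:
            c,s,_=cv2.minAreaRect(q[:,:2].astype(np.float32)); print(n,l,len(q),np.round(c,1),np.round(s,1),'y',np.percentile(q[:,1],[1,99]).round(1),'x',np.percentile(q[:,0],[1,99]).round(1),'z',q[:,2].mean().round(1))
    q=P[near&(P[...,2]>10)&(P[...,2]<85)]
    if len(q)>20: print(n,'jar side',cyl(q,29,[494,220]))
    q=P[near&(P[...,2]>133)&(P[...,2]<143)]
    q=q[np.hypot(q[:,0]-494,q[:,1]-220)>25]
    if len(q)>5:print(n,'disc side',len(q),cyl(q,29,[494,220]))
a=cv2.imread('pics/s3.png')[110:260,320:480];cv2.imwrite('pics/s3c.png',cv2.resize(a,None,fx=4,fy=4,interpolation=2))
```

```text
scene disc 181 [500.6 217.6] [57.3 44.3] y [190.9 246.8] x [476.5 522.6] z 145.4
scene rim 117 [497.7 218.2] [58.2 52.4] y [190.7 248.8] x [468.7 524.1] z 98.8
scene jar side [493.4 219.7]
scene disc side 21 [491.7 219.6]
top disc 88 [477.2 212. ] [20.9 52.5] y [193.2 237. ] x [466.2 498.8] z 146.2
top rim 47 [484.3 207.4] [25.4 57.9] y [192.3 232.4] x [463.9 514.1] z 99.4
top jar side [493.8 222.7]
```

View pics/s3c.png

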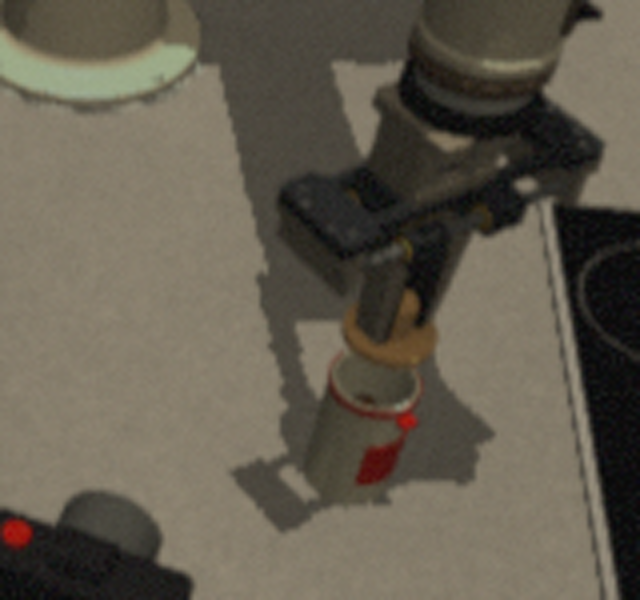

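The lid hangs directly over the open mouth (lid at 390,335, rim at 375,385), about 1 mm short in y. I'll correct that while lowering.

Call:
servo_tool --commands '[[[1, -0.1, 0.05], [0, 0, 0]], [[2, -0.1, 0.05], [0, 0, 0]], [[2.6, -0.1, 0.05], [0, 0, 0]], [[2.9, -0.1, 0.05], [0, 0, 0]], [[3.1, -0.1, 0.05], [0, 0, 0]], [[3.3, -0.1, 0.05], [0, 0, 0]], [[3.5, -0.1, 0.05], [0, 0, 0]], [[3.5, -0.1, 0.05], [0, 0, 0]]]'

```text
time: 7.45
tcp_pos: [494.8, 221.1, 202.1]
tcp_rot: [1.084, 1.571, -2.989]
contact_force: [-0.3, 0.1, 0.1]
grip_width: 0.253
```

Run:
```python
from h import *
o=get_obs();print(np.round(o["tcp_pos"],1),o["contact_force"],o["torque"])
P=cloud("scene",grab_frame("scene")[1])
near=np.hypot(P[...,0]-494,P[...,1]-220)<50
q=P[near&(P[...,2]>10)&(P[...,2]<85)];print('jar',cyl(q,29,[494,220]))
q=P[near&(P[...,2]>98)&(P[...,2]<118)];print('lid',len(q),np.percentile(q,[1,99],0).round(1))
```

```text
[494.8 221.1 202.1] [-0.3218982   0.05271827  0.13791598] [ 0.09354073 -0.02535911 -0.02893114]
jar [492.6 220. ]
lid 226 [[480.  190.6  98.2]
 [523.4 248.3 116. ]]
```

Call:
servo_tool --commands '[[[0.2, 0, 0], [0, 0, 0]], [[0.4, 0, 0], [0, 0, 0]], [[0.4, 0, 0], [0, 0, 0]], [[0.4, 0, 0], [0, 0, 0]]]'

```text
time: 8.0
tcp_pos: [494.9, 221.1, 198.2]
tcp_rot: [1.046, 1.571, -3.027]
contact_force: [0.1, -1.0, -1.2]
grip_width: 0.254
```

Call:
servo_tool --commands '[[[0, 0, 0], [0, 0, 0]], [[0, 0, 0], [0, 0, 0]], [[0, 0, 0], [0, 0, 0]], [[0, 0, 0], [0, 0, 0]], [[0, 0, 0], [0, 0, 0]], [[0, 0, 0], [0, 0, 0]], [[0, 0, 0], [0, 0, 0]], [[-5, 0, 0], [0, 0, 0]], [[-10, 0, 0], [0, 0, 0]], [[-10, 0, 0], [0, 0, 0]]]' --fingers 1

```text
time: 9.25
tcp_pos: [497.0, 221.5, 303.3]
tcp_rot: [-2.014, 1.561, 0.197]
contact_force: [0.9, 0.2, 0.1]
grip_width: 1.002
```

Run:
```python
from h import *
for n in ("scene","top"):
    im,d=grab_frame(n);save(im,n[0]+'4.png');P=cloud(n,d);C=im.astype(int)
    near=np.hypot(P[...,0]-494,P[...,1]-220)<50
    q=P[near&(P[...,2]>10)&(P[...,2]<85)]
    if len(q)>40: c=cyl(q,29,[494,220]);print(n,'jar',len(q),c)
    for l,lo,hi in (('disc',101,110),('knob',127,137)):
        q=P[near&(P[...,2]>lo)&(P[...,2]<hi)]
        if len(q): print(l,len(q),np.round(cv2.minAreaRect(q[:,:2].astype(np.float32))[:2],1),'z',np.percentile(q[:,2],[5,50,95]).round(1))
    red=(C[...,0]-C[...,1]>45)&(C[...,0]-C[...,2]>40); r=np.hypot(P[...,0]-493.5,P[...,1]-220.3)
    for l,m in (('ear',red&near&(r>31.5)&(P[...,2]>80)),('label',red&near&(P[...,2]<70)&(r>20)&(P[...,2]>10))):
        q=P[m]
        if len(q): a=np.degrees(np.arctan2(q[:,1]-220.3,q[:,0]-493.5));print(l,len(q),q.mean(0).round(1),'ang',a.mean().round(1),np.percentile(a,[3,97]).round(1))
a=cv2.imread('pics/s4.png')[150:250,370:450];cv2.imwrite('pics/s4c.png',cv2.resize(a,None,fx=6,fy=6,interpolation=2))
plan([493.6,220.3,72],127,'jar')
```

```text
scene jar 415 [492.5 220.1]
disc 230 [[496.7 219.5]
 [ 56.5  54.6]] z [102.5 105.9 108.4]
knob 56 [[495.4 220. ]
 [ 21.3  21.6]] z [128.2 131.8 133.5]
ear 9 [522.9 240.   92.2] ang 33.7 [28.2 41.4]
label 64 [518.7 231.8  45.5] ang 24.6 [ 4.6 53.5]
top jar 95 [493.5 222.3]
disc 203 [[491.6 220.8]
 [ 54.2  57.2]] z [102.2 106.4 109.5]
knob 50 [[493.  222.3]
 [ 21.7  21. ]] z [127.5 132.7 136.2]
jar alt 0 shift cm [15.71  0.15  0.02] rot [-0.4 -0.   0. ]
jar alt 180 shift cm [15.71  0.15  0.02] rot [179.6   0.    0. ]
joints [ 0.2   0.08  1.7   0.    1.37 -2.01] jaw yaw 126.6 grasp now [494.9 221.1 229.1] t 9.35
```

View pics/s4c.png

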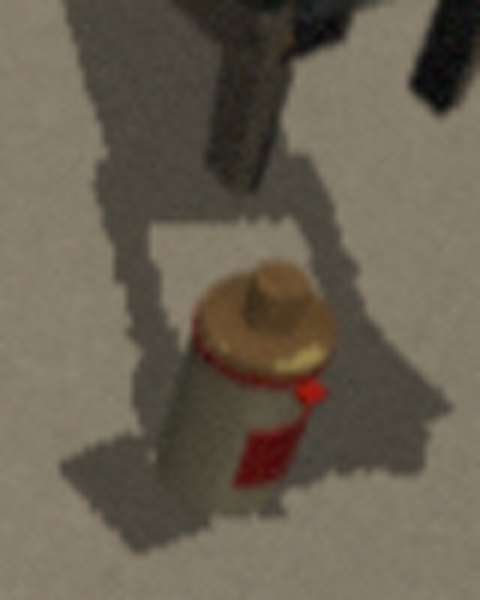

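The lid sits flat on the jar (disc top at z 106, knob top at 132). I'll fit the jar's yaw with a projected label model before gripping.

```bash
cat >> h.py <<'E'
def labelfit(im,c,z0=0,yaws=np.arange(0,80,1.),n="scene",crop=5,half=34,dxy=range(-4,5,2)):
    K,Rm,t=cal(n); C=im.astype(int)
    def pix(P): return cv2.projectPoints(P.astype(float),cv2.Rodrigues(Rm)[0],t,K,None)[0].reshape(-1,2)
    u0,v0=np.round(pix(np.array([[c[0],c[1],z0+45]]))[0]).astype(int)-40
    big=cv2.resize(im[v0:v0+80,u0:u0+80],None,fx=6,fy=6,interpolation=2).astype(int)
    red=(big[...,0]-big[...,1]>40)&(big[...,0]-big[...,2]>30)
    cam=-Rm.T@t; out=[]
    for dx in dxy:
     for dy in dxy:
      cc=np.array([c[0]+dx,c[1]+dy])
      az=np.arctan2(cam[1]-cc[1],cam[0]-cc[0]); lim=np.radians(86)
      for y in yaws:
        a=np.radians(y+np.linspace(-half,half,25)); a=a[np.abs((a-az+np.pi)%(2*np.pi)-np.pi)<lim]
        m=np.zeros(red.shape,np.uint8)
        def patch(P): cv2.fillConvexPoly(m,cv2.convexHull(np.round((pix(P)-[u0,v0]+.5)*6).astype(np.int32)),1)
        if len(a)>1: patch(np.array([[cc[0]+29.7*np.cos(b),cc[1]+29.7*np.sin(b),z0+z] for b in a for z in (25,65)]))
        e=np.array([[r,s,z] for r in (29,39) for s in (-6,6) for z in (87,93)]); Y=R.from_euler('z',y,degrees=True)
        patch(Y.apply(e)+[cc[0],cc[1],z0])
        w=np.ones(red.shape,bool)
        rim=cv2.convexHull(np.round((pix(np.array([[cc[0]+29.3*np.cos(b),cc[1]+29.3*np.sin(b),z0+z] for b in np.linspace(0,6.28,40) for z in (90,108)]))-[u0,v0]+.5)*6).astype(np.int32))
        k=np.zeros(red.shape,np.uint8); cv2.fillConvexPoly(k,rim,1); w=~((k>0)&(m==0))
        out.append(((m.astype(bool)&red&w).sum()/max(1,((m.astype(bool)|red)&w).sum()),y,dx,dy))
    out.sort(reverse=True); return [np.round(o,2).tolist() for o in out[:crop]]
E
python3 - <<'E'
from h import *
im=cv2.cvtColor(cv2.imread('pics/s4.png'),cv2.COLOR_BGR2RGB)
for r in labelfit(im,[493,220],crop=10,yaws=np.arange(20,56,1.)):print(r)
E
```

```text
[0.81, 39.0, 0.0, -2.0]
[0.8, 40.0, 0.0, -2.0]
[0.8, 41.0, 0.0, -2.0]
[0.79, 38.0, 0.0, -2.0]
[0.79, 42.0, 2.0, -4.0]
[0.79, 43.0, 2.0, -4.0]
[0.78, 44.0, 2.0, -4.0]
[0.77, 42.0, 0.0, -2.0]
[0.77, 45.0, 2.0, -4.0]
[0.76, 39.0, 2.0, -2.0]
```

Call:
servo_tool --commands '[[[0, 0.15, 0], [-2, 0, 0]], [[5, 0.15, 0], [-2, 0, 0]], [[9, 0.15, 0], [-2, 0, 0]], [[12, 0.15, 0], [-2, 0, 0]], [[14, 0.15, 0], [-2, 0, 0]], [[15.7, 0.15, 0], [-2, 0, 0]], [[15.7, 0.15, 0], [-2, 0, 0]], [[15.7, 0.15, 0], [-2, 0, 0]]]'

```text
time: 10.35
tcp_pos: [494.1, 220.2, 141.7]
tcp_rot: [-2.054, 1.57, 0.191]
contact_force: [-0.2, 0.0, 0.7]
grip_width: 1.001
```

Call:
servo_tool --commands '[[[0, 0, 0], [0, 0, 0]], [[0, 0, 0], [0, 0, 0]], [[0, 0, 0], [0, 0, 0]], [[0, 0, 0], [0, 0, 0]], [[0, 0, 0], [0, 0, 0]], [[0, 0, 0], [0, 0, 0]], [[0, 0, 0], [0, 0, 0]], [[0, 0, 0], [0, 0, 0]]]' --fingers -1 --squeeze 35

```text
time: 11.35
tcp_pos: [493.9, 220.1, 141.4]
tcp_rot: [-2.465, 1.57, -0.22]
contact_force: [-0.5, -1.6, 1.8]
grip_width: 0.636
```

Run:
```python
from h import *
plan([493.6,220.3,72],127,'jar')
im,d=grab_frame("scene");save(im,'s5.png');P=cloud("scene",d)
for r in labelfit(im,[493,220],crop=4,yaws=np.arange(20,56,1.)):print(r)
q=P[(np.hypot(P[...,0]-494,P[...,1]-220)<34)&(P[...,2]>10)&(P[...,2]<48)];print(cyl(q,29,[494,220]))
```

```text
jar alt 0 shift cm [0.04 0.01 0.03] rot [ 1.6 -0.   0. ]
jar alt 180 shift cm [0.04 0.01 0.03] rot [-178.4   -0.    -0. ]
joints [ 0.2   0.26  1.83 -0.    1.06 -2.05] jaw yaw 128.6 grasp now [494.  220.1  72.4] t 11.35
[0.8, 41.0, 0.0, -2.0]
[0.8, 39.0, 0.0, -2.0]
[0.8, 40.0, 0.0, -2.0]
[0.78, 44.0, 2.0, -4.0]
[492.4 220. ]
```

Call:
servo_tool --commands '[[[-0.5, 0, 0], [0, 0, 0]], [[-2, 0, 0], [0, 0, 0]], [[-4.5, 0, 0], [0, 0, 0]], [[-7.5, 0, 0], [0, 0, 0]], [[-10.5, 0, 0], [0, 0, 0]], [[-13, 0, 0], [0, 0, 0]], [[-15, 0, 0], [0, 0, 0]], [[-16.2, 0, 0], [0, 0, 0]], [[-16.5, 0, 0], [0, 0, 0]], [[-16.5, 0, 0], [0, 0, 0]]]'

```text
time: 12.65
tcp_pos: [493.4, 220.1, 305.6]
tcp_rot: [1.041, 1.57, -2.997]
contact_force: [-0.3, 0.8, -3.7]
grip_width: 0.637
```

Call:
servo_tool --commands '[[[0, 0.1, -0.5], [2, 0, 0]], [[0, 0.4, -2], [9, 0, 0]], [[0, 0.9, -4.3], [18, 0, 0]], [[0, 1.4, -6.7], [28, 0, 0]], [[0, 1.8, -9], [38, 0, 0]], [[0, 2.2, -11], [47, 0, 0]], [[0, 2.5, -12.3], [53, 0, 0]], [[0, 2.6, -12.9], [56, 0, 0]], [[0, 2.6, -12.9], [56, 0, 0]], [[0, 2.6, -12.9], [56, 0, 0]]]'

```text
time: 13.9
tcp_pos: [553.7, 103.3, 305.7]
tcp_rot: [1.698, 1.57, 2.966]
contact_force: [-0.3, -0.2, -3.0]
grip_width: 0.633
```

Run:
```python
from h import *
plan([554,103,237],72.9,'jar')
for n in ("scene","top"):
    im,d=grab_frame(n);save(im,n[0]+'6.png');P=cloud(n,d)
    for l in ("lens",):
        for r in trace(l,n)[:2]:
            q=P[r["mask"]&(d>0)]
            if len(q): print(n,l,round(r["score"],2),np.round(r["box"]),q.mean(0).round(1))
    m=(P[...,0]>680)&(P[...,0]<860)&(P[...,1]>-50)&(P[...,1]<130)&(P[...,2]>180)&(P[...,2]<262)
    c,s,a=cv2.minAreaRect(P[m][:,:2].astype(np.float32));print('cam',np.round(c,1),np.round(s,1),round(a,1))
    near=np.hypot(P[...,0]-554,P[...,1]-103)<34
    q=P[near&(P[...,2]>172)&(P[...,2]<208)]
    if len(q)>20: print(n,'jar side',len(q),cyl(q,29,[554,103]))
    if n=="scene":
        for r in labelfit(im,[553,103],165,np.arange(-40,10,1.),crop=4):print(r)
a=cv2.imread('pics/s6.png')[100:340,250:450];b=cv2.imread('pics/t6.png')[110:300,120:320]
a=cv2.resize(a,None,fx=2.4,fy=2.4,interpolation=2);b=cv2.resize(b,(300,285),interpolation=2)
o=np.zeros((600,800,3),np.uint8);o[:576,:480]=a;o[:285,490:790]=b;cv2.imwrite('pics/c6.png',o)
```

```text
jar alt 0 shift cm [-0.03 -0.04 -0.02] rot [-0.2 -0.  -0.1]
jar alt 180 shift cm [-0.03 -0.04 -0.02] rot [ 1.798e+02 -1.000e-01  0.000e+00]
joints [-0.03  0.13  1.63  0.    1.39 -1.3 ] jaw yaw 72.7 grasp now [553.6 103.3 236.7] t 13.9
scene lens 0.86 [333. 283.  70. 104.] [783.7  39.2 190.8]
cam [761.3  43.3] [105.   72.2] 73.5
scene jar side 252 [552.1 103.1]
[0.84, -18.0, 0.0, 0.0]
[0.84, -23.0, 0.0, 2.0]
[0.84, -23.0, 2.0, 2.0]
[0.83, -22.0, 0.0, 2.0]
top lens 0.88 [218. 148.  48.  53.] [761.5  39.9 198.2]
cam [759.6  45.2] [104.9  72.8] 72.8
```

View pics/c6.png

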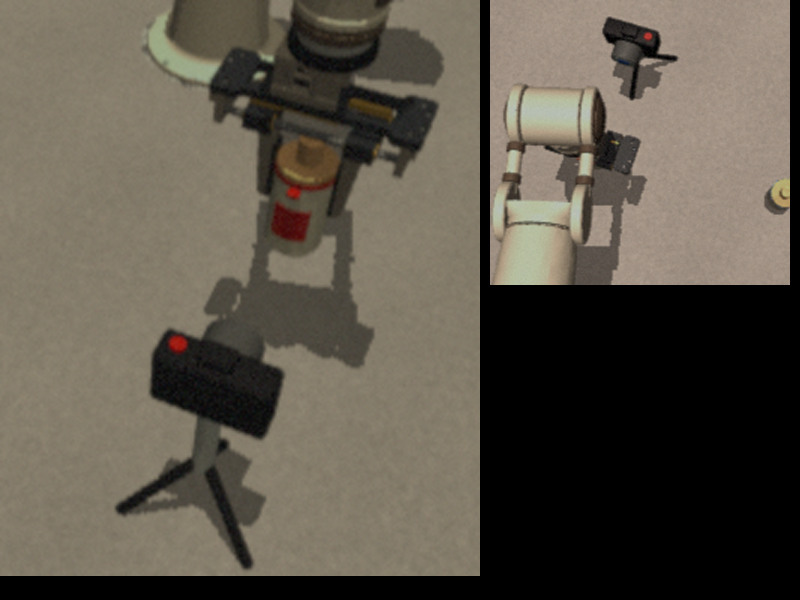

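The jar is held level in front of the lens with its lid on; label at (291,222), camera lens at (235,340). The squareness estimate is ambiguous, so I'll check it from silhouette against label edges.

```bash
cat > y.py <<'E'
from h import *
def yaw(im,d,c,z0,zr):
    K,Rm,t=cal("scene"); cam=-Rm.T@t; az=np.degrees(np.arctan2(cam[1]-c[1],cam[0]-c[0])); P=cloud("scene",d); C=im.astype(float)
    near=(np.hypot(P[...,0]-c[0],P[...,1]-c[1])<36)&(P[...,2]>z0+6)&(P[...,2]<z0+99)
    f=P[...,2]-z0; s=C[...,0]-(C[...,1]+C[...,2])/2; o=[]
    for v in range(420):
        j=np.where(near[v]&(f[v]<zr[1]))[0]
        if len(j)<8 or j[-1]-j[0]!=len(j)-1: continue
        zz=np.median(f[v,j[2:-2]])
        if not zr[0]<zz<zr[1]: continue
        k=slice(j[0]-1,j[-1]+2); w=s[v,k]; u=np.arange(420 if 0 else 560)[k]; mx=np.percentile(w,88); base=np.percentile(w,20)
        if mx-base<50: continue
        g=np.clip((w-base)/(mx-base),0,1); h=0.5
        i=np.where(g>h)[0]; a,b=i[0],i[-1]
        if a==0 or b==len(g)-1: continue
        L=u[a]-(g[a]-h)/(g[a]-g[a-1]); Rr=u[b]+(g[b]-h)/(g[b]-g[b+1])
        o.append((v,(j[0]+j[-1])/2,(j[-1]-j[0]+1)/2,(L+Rr)/2,(Rr-L)/2,zz))
    o=np.array(o); print(o.round(1)[::3])
    r=((o[:,3]-o[:,1])/np.median(o[:,2])).mean(); wd=np.mean(o[:,4])/np.median(o[:,2])
    print('offset ratio',r.round(3),'halfwidth ratio',wd.round(3),'az',az.round(1),'yaw',(az+np.degrees(np.arcsin(r/.849))).round(1))
im,_=None,None
for k in range(3):
    im,d=grab_frame("scene"); yaw(im,d,[553,103],165,(15,56))
E
python3 y.py
```

```text
[[192.  373.   12.5 370.7   7.6  47.4]
 [197.  372.5  12.  370.9   6.2  31.3]]
offset ratio -0.166 halfwidth ratio 0.581 az -6.8 yaw -18.1
[[191.  373.   12.5 371.    7.5  49.9]]
offset ratio -0.118 halfwidth ratio 0.529 az -6.8 yaw -14.8
[[192.  373.   12.5 370.8   7.5  47.9]
 [195.  372.   12.5 370.3   7.4  37.3]]
offset ratio -0.126 halfwidth ratio 0.553 az -6.8 yaw -15.4
```

Run:
```python
from h import *
im,d=grab_frame("scene");P=cloud("scene",d);C=im.astype(int)
near=np.hypot(P[...,0]-553,P[...,1]-103)<36
red=(C[...,0]-C[...,1]>45)&(C[...,0]-C[...,2]>40)
q=P[near&red&(P[...,2]<240)&(P[...,2]>180)];print('label z',q[:,2].mean(),np.percentile(q[:,2],[3,97]))
q=P[near&(P[...,2]>262)&(P[...,2]<282)];print('disc z',np.median(q[:,2]),len(q))
q=P[near&(P[...,2]>150)];print('bottom',np.percentile(q[:,2],1))
for b,x,y in (('blue',507,-260),):
    q=P[(np.hypot(P[...,0]-x,P[...,1]-y)<45)&(P[...,2]>30)];print(b,np.median(q,0).round(1))
o=get_obs();print(o["time"],o["contact_force"],np.abs(o["qd"]).max(),o["grip_width"])
```

```text
label z 209.7748248560367 [192.31113786 226.43943207]
disc z 270.6019581049773 405
bottom 173.76296534236806
blue [ 505.3 -260.5   94.2]
14.3 [ 0.50228286  0.55639093 -3.82307614] 0.0020282369418648735 0.6360558391876112
```

Label middle is at z ≈ 210, the lid is seated and the arm is still. Handing in.

```bash
python3 -c "
from bench import *
print(close_job())"
```

```text
the job is handed in; nothing more can be done
None
```

The lid is on the red-labelled jar, and the arm is holding the jar upright and still in front of the tripod camera. I handed the job in at about 14.3 s of the 69 s allowed. I put the lid on where the jar stood, let go, then took the jar by its body with a 35 N grip, lifted it and turned it to face the lens.

Last checks before handing in:
- **Height:** the middle of the label measured z ≈ 209.8 mm, against 210 mm for the lens.
- **Position:** the jar's axis is about 180 mm from the lens along its line of sight, which puts the label about 15 cm away. The sideways error is within my measuring accuracy of about 2 mm.
- **Lid:** it is seated, with its disc top at about 271 mm, as expected for the lifted jar.
- **Grip and motion:** the grip is steady at 58 mm and the arm is at rest. I saw no unexpected contact forces.
- **Left alone:** the blue jar has not moved. I did not measure the seasonings again, but the arm never went near the tray. The tripod camera measured the same before and after to within 2 mm.

**Facing the camera:** this is the least certain result. The edge-based yaw estimates gave −15° to −18°, close to the wanted −16°. The projected-label fit gave −18° to −23° and was ambiguous by a few degrees depending on the assumed position, so I went with the edge-based figure. The jar could be a few degrees off square.

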